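# Cover the kit drawer and push it home

### The job

Put the loose cover plate back on the open kit drawer, flat on its rim with the drawer's two pins through the plate's two holes, and let go of it. Then push the drawer fully home until it clicks in at its detent. Leave the other things on the bench where they are.

Things in the scene. Friction and masses are not known exactly. Their poses are not given: they have to be found in the camera images.
- cover: Loose aluminium cover plate, 100 (its x) x 140 (its y) x 4 mm, lying flat on the bench. A black rib to hold it by stands on its centre: 50 mm long (x), 12 thick (y), from 4 to 24 mm above the underside. Two 11 mm through holes at x = 0, y = -60 and +60 mm. Origin: centre of the underside, z up. Half a turn about z makes no difference to the fit.
- cover_seat (a point): Where the cover's origin belongs: centre of the drawer's flat rim, 36 mm over the bench. Moves with the drawer; x points into the cabinet (closing direction), y left, z up. Two 6 mm pins with tapered tips stand at x = 0, y = -60 and +60 mm, 11.5 mm above the rim. The rim spans x -58 to +54, y -70 to +70 mm. The front plate's inner face is at x = -58 mm; its top is 69 mm over the bench.
- drawer_handle (a point): Middle of the drawer's bow handle: a steel bar 10 mm in diameter, 80 mm long across the front, 34 mm over the bench, its centreline 22 mm in front of the outer face of the front plate (8 mm thick, 160 mm wide). Axes as cover_seat (x = pushing direction). Fit to push on.
- cabinet: Grey steel cabinet that the drawer slides into, fixed to the bench: 150 mm deep (x), 160 wide (y), 69 high, open at the front (-x). Its opening ends 65 mm over the bench, so the drawer goes in only with the cover lying flat (rib top then 60 mm over the bench). Origin: centre of the underside; x points to its back.
- drawer (a joint): How far the drawer stands out of the cabinet, in m: 0 = fully home, 0.135 = fully out. The spring detent resists between about 17 and 7 mm (peak about 8 N), then pulls the drawer home and holds it.
- pill_bottle: Bystander, to be left alone: white pill bottle, upright, 40 mm diameter, 80 mm tall. Origin: centre of its underside.
- relay: Bystander, to be left alone: plug-in relay, 22 x 28 x 36 mm tall, grey on a black foot. Origin: centre of its underside.
- tin_can: Bystander, to be left alone: white tin, upright, 70 mm diameter, 102 mm tall. Origin: centre of its underside.
- terminal: Bystander, to be left alone: grey rail terminal lying flat, 40 x 48 x 10 mm. Origin: centre of its underside.
There are look-alikes about, which are no part of the job. There is more than one size of the cover; the job needs the larger.

How it is judged:
By the outcome, as a careful person would: the job done as asked, in the order asked, and still so for the second after the job is handed in, with the robot touching nothing.
It also fails if it takes over 53 s, if anything falls off the work surface, if the arm or the gripper's body presses on something with over 40 N, if the wrist force passes 120 N, or if a joint passes its speed limit or range.

### The arm

A 7-joint arm with a two-finger parallel gripper is mounted at the origin on a cart in front of the work surface, level with it; the furniture and walls round the work are solid. World frame = base frame: x ahead of the robot, y to its left, z up, the work surface at z = 0. Lengths are in m, angles in rad, forces in N, time in s.
With the tool pointing down it reaches from about 0.425 to 0.925 m from the base axis. Payload 6.8 kg.
Tool frame: the origin (TCP) lies midway between the tips of the shut fingers; the grasp point (between the pads) lies 19 mm behind it; x points along the fingers, y is the direction in which the jaws open and shut, and the axes are right-handed (so a half turn about x gives the same grasp; the last joint's range is limited). The gripper opens to 85 mm and grips with 20 to 120 N. Pads are 22 mm wide; open, the fingers measure 114 mm over their backs; the gripper's body (76 mm by 85 mm) begins 54 mm behind the grasp point. The pads swing forward as they close: fully open they stand 13 mm farther back than shut.
Start: joints at [-1.367, 0.477, 0.022, 1.555, -0.011, 1.109, -0.083], TCP at [0.207, 0.642, 0.209] pointing down, gripper open.
Joint ranges: [-2.96, 2.96], [-0.34, 2.1], [-1.41, 1.46], [0.24, 2.44], [-1.37, 4.51], [0.17, 1.92], [-2.96, 2.96]. Speed limits (rad/s): [2.39, 2.39, 3.14, 3.14, 3.14, 3.14, 3.14].

### API

Orientations are given as a rotation vector (axis times angle).
In Python, from bench import r gives the robot as it stands.
- The arm moves only by the tool carry_out, never from a script. Its argument "targets" is one flat list of numbers, 7 for each row, row after row: the finger opening in m, from 0 to 0.0854, then the shift along the tool's x, y, z in m, then the turn, a rotation vector about the tool's x, y, z in units of 5 degrees (1.0 is 5 degrees). A call has 1 to 12 rows; each row is the pose to reach, as a shift and turn from the pose measured when the call began, along the tool's axes at that moment; what a row does not reach only later rows make up. A row lasts 1/8 s, in which the tool goes at most 62.5 mm and 10.7 degrees, less where a joint would pass 70% of its speed; a pose out of reach is approached as far as the arm can. A call with a gripper value outside its range is refused whole. The fingers move at their own pace and stop on an object; "squeeze" is the grip in N (left out, the last holds). Time passes only in rows, so rows that repeat a pose let the fingers close. It gives the time, the measured TCP pose, the force and the opening at its end, in the units of the state.
- r.get_obs(): the state, without advancing time (a new reading comes with each control period).
- r.grab_frame(name): name is "side" or "top" or "wrist"; returns the picture (420x560x3 uint8, blue, green, red); there is no depth.
- r.camera_info(name): a dict with "fx", "fy", "cx", "cy" (pixels), "xyz" and "orientation" of the camera in the world. Camera axes: x right, y up, looking along -z (the intrinsics and any distortion apply to the point x, -y, -z); pixel columns grow to the right and rows downward; lengths in m; the calibration is good to about 2 mm. The wrist camera is an equidistant fisheye: a pixel r from the principal point sees the ray r / f radians off the axis. A picture is of the moment at which its call begins: read the wrist's pose just before it. camera_info takes no time and is no camera call; for the wrist camera it gives the pose at the moment of the call.
- r.hand_in(): hands the job in, once; it reports no verdict.
The state is a dict: "clock": time; "joints": joint angles; "qvel": joint speeds; "tau": joint torques, N m; "tcp_pos": TCP position; "orientation": TCP orientation; "contact_force": force on the tool from outside, world axes, zero at the start; "moment": the same for the moment, N m; "grip_width": finger opening in m.
Only numpy, scipy, OpenCV 4.12 (cv2) and the standard library are available. Lean on these libraries where they do the work, as an engineer would, in place of code of your own. Each camera call takes 0.05 s, during which the arm holds its last target. There are 200 camera calls.

## Working session

There is one attempt and no reset: what is moved stays moved. The work goes in short steps, Python scripts to look and compute and a tool call to move; the robot and the scene stay as the last step left them, time stands still between calls to the robot, and variables do not carry over. Pictures are saved under pics/ and viewed, about 8 in all and at most 12, crops included, and the job is handed in when it is done.

Besides the shell and the picture viewer there is one more tool, called after "Emit:" by a JSON object that holds its "fn" and its "kwargs". carry_out: Moves the arm, as the interface text tells. Its arguments: {"type":"object","properties":{"targets":{"type":"array","items":{"type":"number"}},"squeeze":{"type":"number"}},"required":["targets"]}

```bash
ls; mkdir -p pics; python3 - <<'E'
from bench import r
import cv2
o=r.get_obs()
print({k:o[k] for k in('clock','joints','tcp_pos','orientation','contact_force','grip_width')})
for n in('top','side','wrist'):
    print(n,r.camera_info(n)); cv2.imwrite(f'pics/{n}0.png',r.grab_frame(n))
E
```

```text
pics
{'clock': 0.0, 'joints': array([-1.36708839,  0.47777033,  0.02235139,  1.55650128, -0.01151092,
        1.10930045, -0.08309758]), 'tcp_pos': array([0.20689726, 0.64181602, 0.20752491]), 'orientation': array([ 0.24325909,  1.55706392, -0.24616631]), 'contact_force': array([ 0.27494798,  0.3728387 , -0.02623559]), 'grip_width': 0.08540998864586555}
top {'fx': 545.072322524348, 'fy': 545.072322524348, 'cx': 276.21283269916336, 'cy': 208.6477572428005, 'xyz': array([0.38340554, 0.01440007, 1.3131804 ]), 'orientation': array([ 0.09605197, -0.08940373, -1.54595473])}
side {'fx': 528.3131832070167, 'fy': 528.3131832070167, 'cx': 282.19981326639083, 'cy': 207.31067005299656, 'xyz': array([-1.68622999e-04, -7.53271369e-01,  6.14509486e-01]), 'orientation': array([ 1.01333924, -0.31389767, -0.51418631])}
wrist {'fx': 325.19226210127806, 'fy': 325.19226210127806, 'cx': 278.1186597168735, 'cy': 211.12612486386257, 'xyz': array([0.13858004, 0.66273616, 0.37379824]), 'orientation': array([-0.24972336, -0.17895371,  1.25036518])}
```

View pics/top0.png

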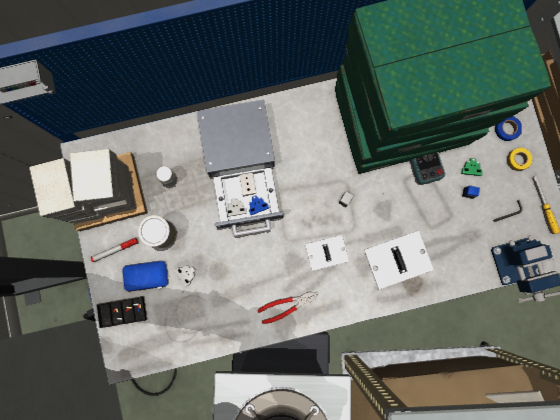

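View pics/side0.png

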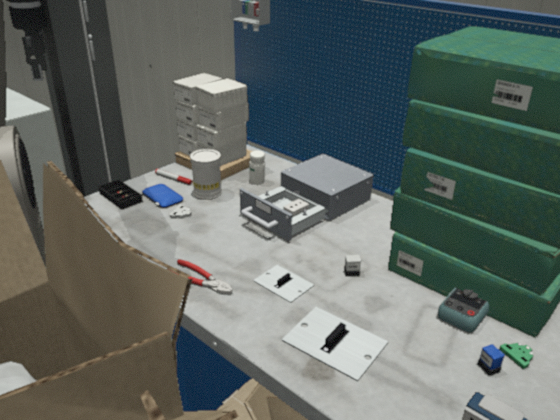

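The top view shows two ribbed plates: a small one at about (326,252), roughly 40 px long, and a large one at about (398,260), roughly 60 px. At 415 px/m, 60 px is about 140 mm, so the large one fits. The drawer is at (248,200), open towards the robot, with its handle at about (252,230). I'll measure and confirm with a crop.

```bash
cat > h.py <<'E'
import numpy as np, cv2
from bench import r
from scipy.spatial.transform import Rotation as R
def ray(n,uv,ci=None):
    c=ci or r.camera_info(n); d=np.array([(uv[0]-c['cx'])/c['fx'],(uv[1]-c['cy'])/c['fy']])
    if n=='wrist':
        th=np.hypot(*d); v=np.array([*(d/max(th,1e-9)*np.sin(th)),np.cos(th)])
    else: v=np.array([*d,1.])
    return np.array(c['xyz']),R.from_rotvec(c['orientation']).apply(v*[1,-1,-1])
def onplane(n,uv,z,ci=None):
    p,d=ray(n,uv,ci); return p+d*(z-p[2])/d[2]
def proj(n,P,ci=None):
    c=ci or r.camera_info(n); v=R.from_rotvec(c['orientation']).inv().apply(np.array(P)-c['xyz'])*[1,-1,-1]
    if n=='wrist':
        s=np.hypot(v[0],v[1]); k=np.arctan2(s,v[2])/max(s,1e-9)
    else: k=1/v[2]
    return np.array([c['cx']+c['fx']*v[0]*k,c['cy']+c['fy']*v[1]*k])
E
python3 - <<'E'
from h import *
im=cv2.imread('pics/top0.png')
g=im.min(2)
m=(g>215).astype(np.uint8)
for thr in (200,215,225):
    m=(g>thr).astype(np.uint8)
    for c in cv2.findContours(m,0,2)[0]:
        (x,y),s,a=cv2.minAreaRect(c)
        if 200<x<450 and 150<y<300 and cv2.contourArea(c)>200:
            P=[onplane('top',q,.004)[:2]*1e3 for q in cv2.boxPoints(((x,y),s,a))]
            print(thr,(x,y),s,a,np.round(P).tolist(),np.round(np.mean(P,0)))
dk=(im.max(2)<70).astype(np.uint8)
for c in cv2.findContours(dk,0,2)[0]:
    (x,y),s,a=cv2.minAreaRect(c)
    if 300<x<440 and 230<y<290 and cv2.contourArea(c)>5: print('rib',x,y,s,a,onplane('top',(x,y),.02))
A=cv2.resize(im[150:250,195:300],None,fx=5,fy=5,interpolation=2)
B=cv2.resize(im[225:295,300:440],None,fx=4,fy=4,interpolation=2)
W=np.zeros((800,600,3),np.uint8); W[:500,:525]=A; W[505:785,:560]=B; cv2.imwrite('pics/c1.png',cv2.resize(W,None,fx=.75,fy=.75))
E
```

```text
200 (268.0, 259.0) (26.0, 26.0) 90.0 [[448.0, 71.0], [449.0, 8.0], [387.0, 7.0], [386.0, 69.0]] [417.  39.]
200 (325.2642517089844, 252.90414428710938) (27.943363189697266, 47.38664627075195) 75.25643920898438 [[452.0, -34.0], [483.0, -144.0], [419.0, -162.0], [388.0, -53.0]] [435. -98.]
200 (398.3393249511719, 259.4501953125) (42.78199005126953, 58.993412017822266) 70.34617614746094 [[446.0, -189.0], [497.0, -323.0], [401.0, -356.0], [351.0, -224.0]] [ 424. -273.]
200 (245.1027374267578, 194.09080505371094) (44.84855270385742, 59.54106521606445) 80.13418579101562 [[613.0, 180.0], [641.0, 38.0], [533.0, 17.0], [505.0, 158.0]] [573.  98.]
215 (326.790283203125, 252.31222534179688) (26.92435646057129, 37.79405212402344) 75.52970886230469 [[455.0, -50.0], [480.0, -137.0], [418.0, -154.0], [393.0, -67.0]] [ 437. -102.]
215 (398.762451171875, 259.3348388671875) (41.772972106933594, 57.9843864440918) 70.34617614746094 [[446.0, -192.0], [495.0, -323.0], [402.0, -356.0], [353.0, -226.0]] [ 424. -274.]
215 (239.73410034179688, 196.77169799804688) (40.82735824584961, 24.785322189331055) 81.253
[... 554 characters left out ...]
0.0], [478.0, -135.0], [418.0, -151.0], [394.0, -67.0]] [ 436. -101.]
225 (398.3620300292969, 259.5135803222656) (41.03303527832031, 57.10991287231445) 70.34617614746094 [[445.0, -192.0], [494.0, -321.0], [402.0, -353.0], [354.0, -225.0]] [ 424. -273.]
225 (238.1444854736328, 193.4392852783203) (31.77995491027832, 22.65652084350586) 81.25383758544922 [[608.0, 149.0], [618.0, 95.0], [541.0, 81.0], [531.0, 135.0]] [574. 115.]
rib 398.58026123046875 259.4707946777344 (25.203550338745117, 7.09116792678833) 70.01689147949219 [ 0.42294708 -0.27000641  0.02      ]
rib 326.3876037597656 252.67974853515625 (14.091197967529297, 4.047471046447754) 77.00537872314453 [ 0.43503498 -0.09941791  0.02      ]
```

View pics/c1.png

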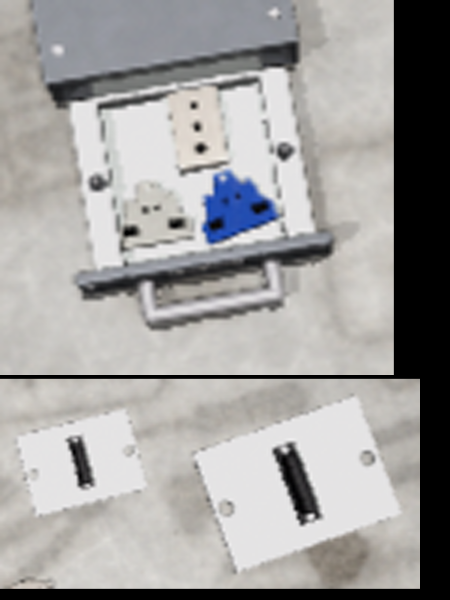

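The crop confirms it: the right-hand plate, with its rib at top px (398.5,259.5), is the 100×140 cover. The left one is only about 65×90. The drawer pins are at top px (220.9,198.8) and (271,190.3). Next I'll work out the first move and check how high the carton is near the path.

```bash
cat >> h.py <<'E'
def goal(pos,yaw,o=None):
    """shift (tool axes, mm) and turn (5deg units) to TCP pos, tool x down, tool y at yaw (deg) modulo half turn"""
    o=o or r.get_obs(); R0=R.from_rotvec(o['orientation']); best=None
    for k in (0,180):
        a=np.radians(yaw+k); y=np.array([np.cos(a),np.sin(a),0]); x=np.array([0,0,-1.])
        t=(R0.inv()*R.from_matrix(np.c_[x,y,np.cross(x,y)])).as_rotvec()
        if best is None or np.linalg.norm(t)<np.linalg.norm(best): best=t
    return np.round(R0.inv().apply(np.array(pos)-o['tcp_pos']),4),np.round(np.degrees(best)/5,2)
E
python3 - <<'E'
from h import *
o=r.get_obs(); print(np.round(R.from_rotvec(o['orientation']).as_matrix(),2))
L=onplane('top',(220.9,198.8),.044);Q=onplane('top',(271,190.3),.044)
print('pins',L,Q,(L+Q)/2,np.linalg.norm(L-Q),'yaw',np.degrees(np.arctan2(*(L-Q)[1::-1])))
for a in [(45,165),(150,255),(190,300)]:
  for b in [(342,357),(365,352),(430,420),(480,347)]:
    p,d=ray('side',a);q,e=ray('top',b); d/=np.linalg.norm(d);e/=np.linalg.norm(e)
    s=np.linalg.lstsq(np.c_[d,-e],q-p,rcond=None)[0]; print(a,b,np.round(p+d*s[0],3),round(np.linalg.norm(p+d*s[0]-q-e*s[1]),3))
print('viaA',goal([.5,.4,.25],109),'viaB',goal([.6,0,.25],109),'C',goal([.424,-.273,.2],109))
E
```

```text
[[-0.    0.31  0.95]
 [-0.    0.95 -0.31]
 [-1.   -0.    0.  ]]
pins [0.55472257 0.15206701 0.044     ] [0.57758076 0.03481349 0.044     ] [0.56615166 0.09344025 0.044     ] 0.1194608081548103 yaw 101.03126743839766
(45, 165) (342, 357) [ 0.082 -0.078  0.32 ] 0.157
(45, 165) (365, 352) [ 0.078 -0.115  0.336] 0.174
(45, 165) (430, 420) [ 0.064 -0.227  0.385] 0.086
(45, 165) (480, 347) [ 0.057 -0.288  0.411] 0.218
(150, 255) (342, 357) [ 0.191 -0.113  0.161] 0.027
(150, 255) (365, 352) [ 0.18  -0.148  0.186] 0.053
(150, 255) (430, 420) [ 0.142 -0.276  0.277] 0.019
(150, 255) (480, 347) [ 0.13  -0.315  0.304] 0.135
(190, 300) (342, 357) [ 0.234 -0.145  0.079] 0.033
(190, 300) (365, 352) [ 0.221 -0.178  0.108] 0.001
(190, 300) (430, 420) [ 0.17  -0.31   0.225] 0.064
(190, 300) (480, 347) [ 0.159 -0.338  0.249] 0.101
viaA (array([-0.042 , -0.1405,  0.3532]), array([-7.37, -0.  ,  0.02])) viaB (array([-0.0415, -0.4905,  0.5711]), array([-7.37, -0.  ,  0.02])) C (array([ 0.0089, -0.8043,  0.4873]), array([-7.37, -0.  ,  0.02]))
```

View pics/wrist0.png

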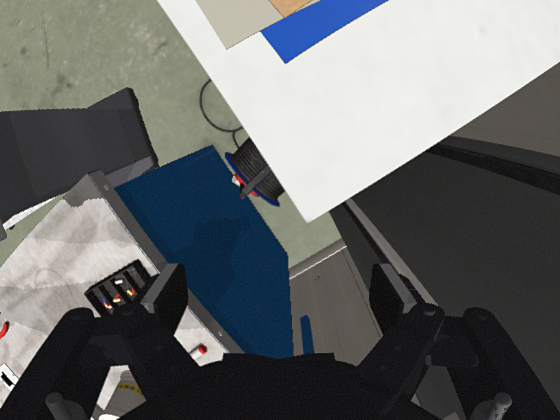

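The carton reaches roughly z 0.1–0.25 near x 0.2, so I'll stay high and swing round in an arc.

Emit:
{"fn": "carry_out", "kwargs": {"targets": [0.085,-0.075,-0.25,0.337,-2,0,0,0.085,-0.075,-0.25,0.337,-2,0,0,0.085,-0.075,-0.25,0.337,-2,0,0,0.085,-0.075,-0.25,0.337,-2,0,0,0.085,-0.075,-0.25,0.337,-2,0,0,0.085,-0.075,-0.25,0.337,-2,0,0,0.085,-0.075,-0.25,0.337,-2,0,0,0.085,-0.075,-0.504,0.525,-5,0,0,0.085,-0.075,-0.504,0.525,-5,0,0,0.085,-0.075,-0.504,0.525,-5,0,0,0.085,-0.075,-0.504,0.525,-5,0,0,0.085,-0.075,-0.504,0.525,-5,0,0]}}

```text
clock: 1.65
tcp_pos: [0.5495, 0.0075, 0.2835]
orientation: [-0.099, 1.569, 0.097]
contact_force: [0.9, 0.9, 0.2]
grip_width: 0.0849
```

```bash
python3 -c "
from h import *
print(r.get_obs()['joints'],goal([.55,0,.28],109),goal([.424,-.273,.2],109))"
```

```text
[-0.41302928  0.20521915  0.33743266  1.78306805 -0.07228625  1.16582893
  1.6419652 ] (array([ 0.0035, -0.0075, -0.0005]), array([-2.37, -0.01,  0.01])) (array([ 0.0839, -0.2626, -0.1594]), array([-2.37, -0.01,  0.01]))
```

Emit:
{"fn": "carry_out", "kwargs": {"targets": [0.085,0.02,-0.13,-0.08,-1.2,0,0,0.085,0.04,-0.26,-0.16,-2.37,0,0,0.085,0.084,-0.263,-0.159,-2.37,0,0,0.085,0.084,-0.263,-0.159,-2.37,0,0,0.085,0.084,-0.263,-0.159,-2.37,0,0,0.085,0.084,-0.263,-0.159,-2.37,0,0,0.085,0.084,-0.263,-0.159,-2.37,0,0,0.085,0.084,-0.263,-0.159,-2.37,0,0]}}

```text
clock: 2.65
tcp_pos: [0.4258, -0.2719, 0.2002]
orientation: [-0.263, 1.554, 0.262]
contact_force: [1.1, -0.5, -0.3]
grip_width: 0.0851
```

```bash
python3 - <<'E'
from h import *
ci=r.camera_info('wrist'); im=r.grab_frame('wrist'); o=r.get_obs()
print(o['joints'],o['tcp_pos'],proj('wrist',[.424,-.273,.004],ci))
m=(im.min(2)>190).astype(np.uint8)
for c in cv2.findContours(m,0,2)[0]:
    if cv2.contourArea(c)>2500:
        (x,y),s,a=cv2.minAreaRect(c)
        W=np.array([onplane('wrist',q,.004,ci)[:2]*1e3 for q in c[:,0].astype(float)],np.float32)
        b=cv2.minAreaRect(W); print((x,y),'world',b)
d=(im.max(2)<60).astype(np.uint8)
for c in cv2.findContours(d,0,2)[0]:
    if 150<cv2.contourArea(c)<6000:
        W=np.array([onplane('wrist',q,.024,ci)[:2]*1e3 for q in c[:,0].astype(float)],np.float32)
        print('dark',c[:,0].mean(0),cv2.minAreaRect(W))
cv2.imwrite('pics/w1.png',im)
E
```

```text
[ 0.01299844  0.21595661  0.50232249  1.99141622 -0.1255589   0.9628651
  2.4828656 ] [ 0.42583532 -0.27184451  0.20024028] [279.37057253 180.08069845]
(403.9911193847656, 235.12130737304688) world ((436.6698303222656, -101.03410339355469), (65.87683868408203, 93.03389739990234), 15.224748611450195)
(278.08514404296875, 235.30093383789062) world ((503.9193420410156, -249.78509521484375), (262.8323059082031, 146.9186553955078), 16.699722290039062)
(170.79483032226562, 90.78792572021484) world ((367.4283142089844, -426.84600830078125), (104.08699798583984, 130.29808044433594), 70.58878326416016)
dark [405.87179487 233.07692308] ((431.23828125, -111.23795318603516), (37.078033447265625, 12.788639068603516), 15.45937728881836)
dark [279.82222222 179.57777778] ((419.7558898925781, -275.0656433105469), (59.04325485229492, 16.640295028686523), 20.884517669677734)
dark [ 62.14772727 132.27272727] ((447.8573913574219, -554.943115234375), (54.71580505371094, 82.43955993652344), 21.96748161315918)
dark [100.82926829 112.2195122 ] ((410.9051818847656, -496.8583068847656), (87.15804290771484, 7.570766925811768), 15.421395301818848)
dark [38.81578947 73.63157895] ((376.8430480957031, -620.2926635742188), (40.53327560424805, 135.5938720703125), 8.85179615020752)
dark [542.31081081  25.22972973] ((72.45369720458984, -0.10026931762695312), (61.5416145324707, 74.62651062011719), 37.288116455078125)
dark [525.31958763  30.74226804] ((119.6199951171875, -33.171688079833984), (123.10094451904297, 25.820913314819336), 79.85840606689453)
dark [239.25454545   9.44242424] ((260.2156066894531, -385.26141357421875), (27.091571807861328, 164.6975860595703), 7.8614606857299805)
```

View pics/w1.png

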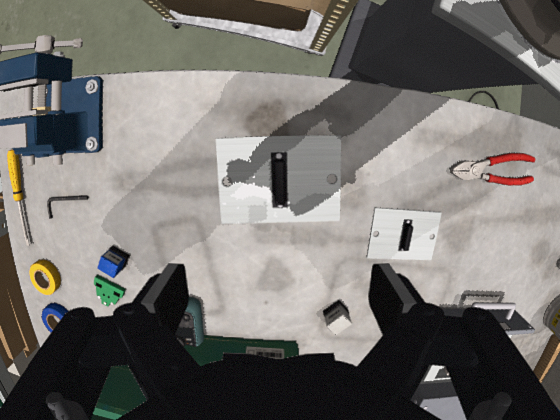

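The wrist view shows the cover at (279,181), with holes at about (227,181) and (332,179) and the rib between the jaws. I'll refine the holes and compute the descent.

```bash
python3 - <<'E'
from h import *
ci=r.camera_info('wrist'); im=cv2.imread('pics/w1.png')
H=[]
for u,v in((227,181),(332,179)):
    p=cv2.cvtColor(im[v-12:v+13,u-12:u+13],6).astype(float); 
    bg=cv2.medianBlur(p.astype(np.uint8),3); e=cv2.HoughCircles(cv2.resize(bg,None,fx=4,fy=4,interpolation=2),3,1,50,param1=60,param2=12,minRadius=12,maxRadius=32) if 0 else cv2.HoughCircles(cv2.resize(bg,None,fx=4,fy=4,interpolation=2),cv2.HOUGH_GRADIENT,1,50,param1=60,param2=8,minRadius=12,maxRadius=32)
    print(e); 
    c=e[0,0] if e is not None else (50,50,0)
    q=(u-12+(c[0]+.5)/4-.5,v-12+(c[1]+.5)/4-.5); H.append(onplane('wrist',q,.004,ci)); print(q,H[-1])
d=H[0]-H[1] if H[0][1]>H[1][1] else H[1]-H[0]
print((H[0]+H[1])/2,np.linalg.norm(d),np.degrees(np.arctan2(d[1],d[0])))
for x in((.222,.160),(.5,.1)):pass
# plate edges via corners seen
W=[onplane('wrist',q,.004,ci)[:2] for q in((217,138),(340,136),(341,220),(219,223))]
W=np.array(W); print(np.round(W*1e3),W.mean(0))
print(goal([.424,-.273,.03],109))
E
```

```text
[[[47.5 50.5 21.6]
  [88.5 83.5 30.2]]]
(np.float32(226.5), np.float32(181.25)) [ 0.44497625 -0.32974504  0.004     ]
[[[48.5 47.5 21.6]]]
(np.float32(331.75), np.float32(178.5)) [ 0.40234046 -0.21719013  0.004     ]
[ 0.42365836 -0.27346758  0.004     ] 0.12035953459945803 110.74668376939185
[[ 401. -355.]
 [ 354. -226.]
 [ 445. -188.]
 [ 496. -324.]] [ 0.4239841  -0.27316883]
(array([ 0.1702, -0.0003, -0.0022]), array([0.04, 0.  , 0.01]))
```

Emit:
{"fn": "carry_out", "kwargs": {"targets": [0.06,0.06,0,-0.002,-0.25,0,0,0.06,0.115,0,-0.002,-0.25,0,0,0.06,0.16,0,-0.002,-0.25,0,0,0.06,0.185,0,-0.002,-0.25,0,0,0.06,0.193,0,-0.002,-0.25,0,0,0.06,0.193,0,-0.002,-0.25,0,0,0.06,0.193,0,-0.002,-0.25,0,0], "squeeze": 50}}

```text
clock: 3.58
tcp_pos: [0.4253, -0.2729, 0.0085]
orientation: [-0.282, 1.55, 0.278]
contact_force: [-0.1, -0.4, -0.2]
grip_width: 0.06
```

Emit:
{"fn": "carry_out", "kwargs": {"targets": [0.06,0.001,0,-0.001,0,0,0,0.01,0.001,0,-0.001,0,0,0,0.0,0.001,0,-0.001,0,0,0,0.0,0.001,0,-0.001,0,0,0,0.0,0.001,0,-0.001,0,0,0,0.0,0.001,0,-0.001,0,0,0,0.0,0.001,0,-0.001,0,0,0], "squeeze": 50}}

```text
clock: 4.45
tcp_pos: [0.4243, -0.2732, 0.0074]
orientation: [-0.282, 1.55, 0.278]
contact_force: [-0.2, -0.2, -0.9]
grip_width: 0.0002
```

The fingers shut fully, so they missed the rib or knocked it aside. I'll look.

```bash
python3 - <<'E'
from h import *
a=r.grab_frame('wrist');b=r.grab_frame('side')
W=np.zeros((420,700,3),np.uint8);W[:]=0
W[:,:350]=a[:,105:455]; W[:,350:]=cv2.resize(b[240:420,270:420],(350,420)); cv2.imwrite('pics/m2.png',W)
E
```

```text
(no output)
```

View pics/m2.png

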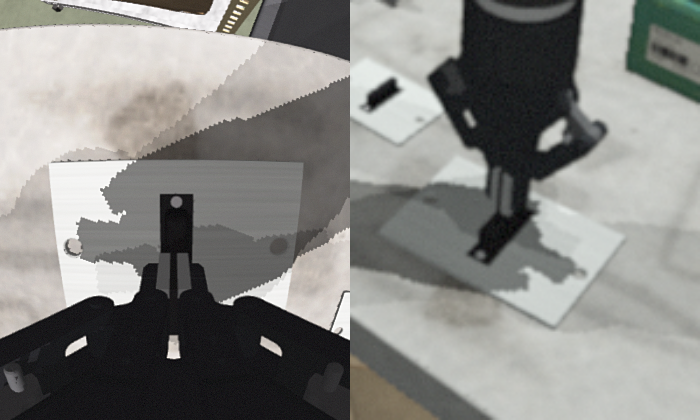

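```bash
python3 - <<'E'
from h import *
o=r.get_obs();t=o['tcp_pos'];print(t,o['grip_width'],R.from_rotvec(o['orientation']).as_matrix()[:,0])
for dz in(0,.01,.02,.03): print(dz,'side',proj('side',t+[0,0,dz]),'wrist',proj('wrist',t+[0,0,dz]),)
c=np.array([.4238,-.2733]); a=np.radians(20.6);x=np.array([np.cos(a),np.sin(a)])
for s in(-.025,.025):
  for z in(.004,.024): print('rib end',s,z,proj('side',[*(c+s*x),z]),proj('wrist',[*(c+s*x),z]))
im=np.hstack([cv2.resize(r.grab_frame('wrist')[170:300,230:330],None,fx=4,fy=4,interpolation=2),cv2.resize(r.grab_frame('side')[280:380,290:390],(400,520),interpolation=2)[:520]])
cv2.imwrite('pics/m3.png',im)
E
```

```text
[ 0.42432908 -0.27322311  0.00741972] 0.0004593131370506 [ 0.00292579 -0.00157697 -0.99999448]
0 side [335.37728695 337.62295063] wrist [280.94755334 251.46244547]
0.01 side [335.78003884 332.99408316] wrist [281.04070469 259.04563257]
0.02 side [336.18756393 328.31035695] wrist [281.14320813 267.4711411 ]
0.03 side [336.59994756 323.57079094] wrist [281.2563626  276.87412241]
rib end -0.025 0.004 [326.75256565 348.34371228] [281.14905022 205.56134317]
rib end -0.025 0.024 [327.47444634 338.97890309] [281.38901191 216.70891981]
rib end 0.025 0.004 [342.93783533 330.7120452 ] [281.06466235 286.55975764]
rib end 0.025 0.024 [343.81794453 321.5239527 ] [281.24588843 304.72532931]
```

View pics/m3.png

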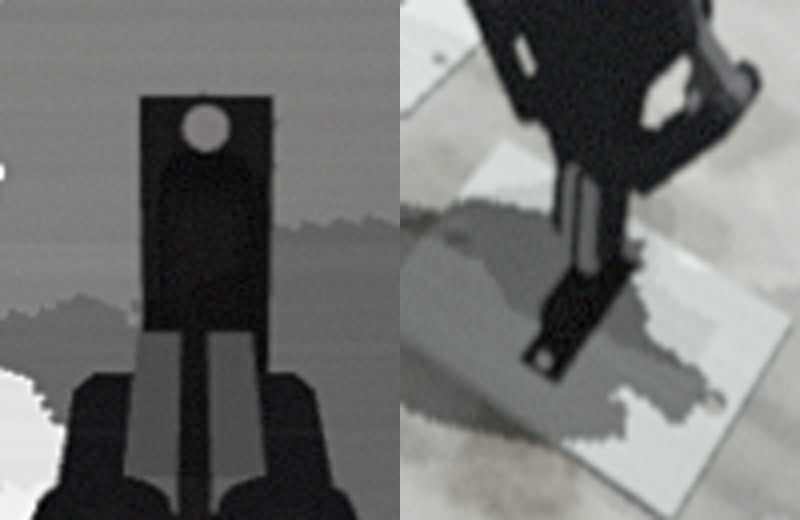

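The fingers look shut above the rib, with the tips near z 0.025 although 0.007 is reported. I'll check the true camera height from the hole spacing.

```bash
python3 - <<'E'
from h import *
ci=r.camera_info('wrist'); im=r.grab_frame('wrist'); o=r.get_obs(); print(ci['xyz'],R.from_rotvec(ci['orientation']).as_matrix()[:,2],o['tcp_pos'],o['contact_force'],o['tau'])
H=[]
for u,v in((180,245),(383,245)):
    p=cv2.resize(cv2.medianBlur(cv2.cvtColor(im[v-20:v+21,u-20:u+21],6),3),None,fx=4,fy=4,interpolation=2)
    e=cv2.HoughCircles(p,cv2.HOUGH_GRADIENT,1,80,param1=60,param2=8,minRadius=22,maxRadius=50)
    c=e[0,0]; q=(u-20+c[0]/4,v-20+c[1]/4); H.append(q); print(q,c[2]/4)
print('pred',proj('wrist',[.445,-.3297,.004],ci),proj('wrist',[.4023,-.2172,.004],ci))
for z in(.004,.0,-.01,-.02):
    A,B=[onplane('wrist',q,z,ci) for q in H]; print(z,(A+B)/2,np.linalg.norm(A-B))
E
```

```text
[ 0.35652082 -0.29965453  0.17346059] [-0.26813266 -0.09684661  0.95850175] [ 0.42437795 -0.27324077  0.00746119] [ 0.84071716 -0.47829986 -0.47315954] [ 2.15594730e-03 -4.68510997e+01  6.04425877e+00 -1.53091925e+01
  5.49257253e-03 -1.25857288e-02  5.03945174e-06]
(np.float32(177.625), np.float32(247.375)) 9.35Traceback (most recent call last):
  File "<stdin>", line 7, in <module>
TypeError: 'NoneType' object is not subscriptable
```

```bash
python3 - <<'E'
from h import *
ci=r.camera_info('wrist'); H=[(177.6,247),(384,246)]
print('pred',proj('wrist',[.445,-.3297,.004],ci),proj('wrist',[.4023,-.2172,.004],ci))
for z in(.004,-.005,-.01,-.02):
    A,B=[onplane('wrist',q,z,ci) for q in H]; print(z,(A+B)/2,np.linalg.norm(A-B))
E
```

```text
pred [177.94800812 247.08294669] [383.75437245 246.1637622 ]
0.004 [ 0.42359292 -0.27350846  0.004     ] 0.12068515917436283
-0.005 [ 0.42715495 -0.2721199  -0.005     ] 0.12709457574122326
-0.01 [ 0.42913385 -0.27134847 -0.01      ] 0.1306553627228124
-0.02 [ 0.43309166 -0.26980562 -0.02      ] 0.13777693668599064
```

The reported pose is right: the holes reproject within 0.5 px. So either the real tips sit higher than the TCP, or the reading misleads. I'll lift 60 mm to see what the fingers hold.

Emit:
{"fn": "carry_out", "kwargs": {"targets": [0.0,-0.02,0,0,0,0,0,0.0,-0.06,0,0,0,0,0,0.0,-0.06,0,0,0,0,0,0.0,-0.06,0,0,0,0,0]}}

```text
clock: 5.2
tcp_pos: [0.424, -0.2728, 0.0671]
orientation: [-0.282, 1.55, 0.279]
contact_force: [-1.0, 0.3, 0.0]
grip_width: 0.0002
```

```bash
python3 - <<'E'
from h import *
o=r.get_obs();t=o['tcp_pos'];print(t,o['grip_width'],o['contact_force'])
ci=r.camera_info('wrist')
a=r.grab_frame('wrist');b=r.grab_frame('side')
for im,n in((a,'wrist'),(b,'side')):
    u,v=proj(n,t,ci if n=='wrist' else None);print(n,u,v); cv2.drawMarker(im,(int(round(u)),int(round(v))),(0,0,255),0,6)
im=np.hstack([cv2.resize(a[150:300,180:380],(800,600))[:,150:550],cv2.resize(b[260:380,280:360],(400,600))])
cv2.imwrite('pics/m4.png',im)
E
```

```text
[ 0.42404317 -0.27276678  0.06712937] 0.00020792609711074703 [-0.95567353  0.31204926  0.03300979]
wrist 281.000541754901 251.4757535205207
side 337.5282968311956 309.04982440008905
```

View pics/m4.png

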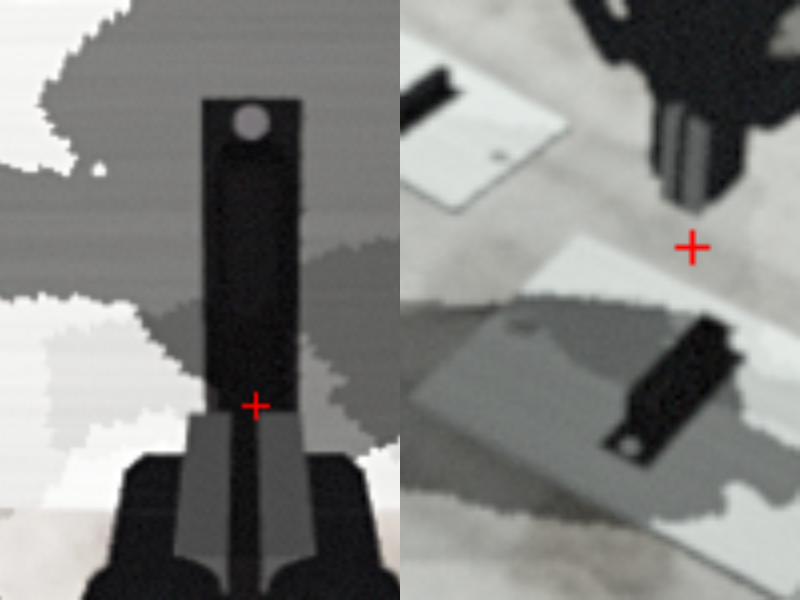

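The plate stayed put. The side view shows the shut tips about 16 mm short of the reported TCP, which is the red cross. So I closed just above the rib, and I need reported z of about -0.006 to put the tips near 0.010.

Emit:
{"fn": "carry_out", "kwargs": {"targets": [0.05,0,0,0,0,0,0,0.05,0,0,0,0,0,0,0.05,0.025,-0.001,0,0,0,0,0.05,0.05,-0.001,0,0,0,0,0.05,0.065,-0.001,0,0,0,0,0.05,0.0735,-0.001,0,0,0,0,0.05,0.0735,-0.001,0,0,0,0,0.0,0.0735,-0.001,0,0,0,0,0.0,0.0735,-0.001,0,0,0,0,0.0,0.0735,-0.001,0,0,0,0,0.0,0.0735,-0.001,0,0,0,0,0.0,0.0735,-0.001,0,0,0,0], "squeeze": 60}}

```text
clock: 6.8
tcp_pos: [0.4244, -0.2737, -0.0062]
orientation: [-0.281, 1.55, 0.279]
contact_force: [-0.5, 0.8, 5.6]
grip_width: 0.0099
```

Emit:
{"fn": "carry_out", "kwargs": {"targets": [0.0,-0.03,0,0,0,0,0,0.0,-0.08,0,0,0,0,0,0.0,-0.13,0,0,0,0,0,0.0,-0.13,0,0,0,0,0,0.0,-0.13,0,0,0,0,0]}}

```text
clock: 7.42
tcp_pos: [0.4238, -0.2731, 0.1236]
orientation: [-0.281, 1.55, 0.28]
contact_force: [0.5, -0.1, -1.4]
grip_width: 0.0096
```

```bash
python3 - <<'E'
from h import *
o=r.get_obs();t=o['tcp_pos'];print(t,o['grip_width'],o['contact_force'])
ci=r.camera_info('wrist'); a=r.grab_frame('wrist'); cv2.imwrite('pics/w5.png',a)
print(goal([.55,.05,.15],101),goal([.566,.0934,.15],101))
E
```

```text
[ 0.42375063 -0.27311304  0.12358328] 0.009587392365961124 [ 0.45357749 -0.10024121 -1.39761926]
(array([-0.0269,  0.2581,  0.2317]), array([1.9 , 0.01, 0.  ])) (array([-0.0269,  0.2932,  0.2619]), array([1.9 , 0.01, 0.  ]))
```

View pics/w5.png

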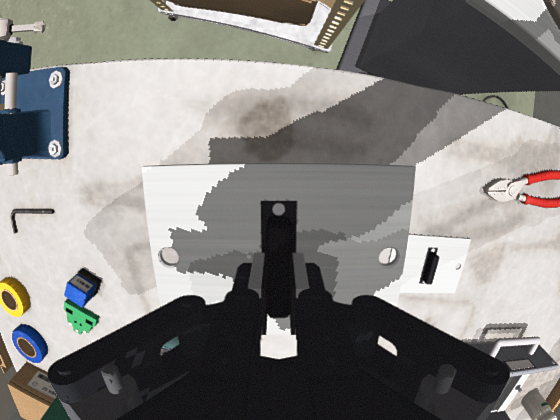

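The cover is held and its front edge is level at y≈166, with holes at (170,256) and (388,256). Next I'll carry it to just beyond the drawer, so the wrist camera can see the pins in front of the plate.

```bash
python3 - <<'E'
from h import *
print(goal([.664,.1125,.16],101))
ci=r.camera_info('wrist'); o=r.get_obs(); Ro=R.from_rotvec(o['orientation']); im=cv2.imread('pics/w5.png')
g=cv2.cvtColor(im,6)
H=[]
for u,v in((170,256),(388,256)):
    p=cv2.resize(cv2.medianBlur(g[v-20:v+21,u-20:u+21],3),None,fx=4,fy=4,interpolation=2)
    e=cv2.HoughCircles(p,cv2.HOUGH_GRADIENT,1,80,param1=40,param2=6,minRadius=28,maxRadius=48)
    if e is not None: c=e[0,0]; u,v=u-20+c[0]/4,v-20+c[1]/4; print(u,v,c[2]/4)
    H.append((u,v))
def pt(uv,h): # point in tool frame at tool x = h
    p,d=ray('wrist',uv,ci); p=Ro.inv().apply(p-o['tcp_pos']); d=Ro.inv().apply(d); return p+d*(h-p[0])/d[0]
for h in np.arange(-.03,.031,.01): 
    A,B=pt(H[0],h),pt(H[1],h); print(round(h,3),np.linalg.norm(A-B),(A+B)/2,np.degrees(np.arctan2(*(A-B)[:0:-1])))
E
```

```text
(array([-0.0368,  0.2768,  0.3604]), array([1.9 , 0.01, 0.  ]))
167.875 256.625 9.775
389.125 257.375 9.65
-0.03 0.10584563089020305 [-0.03       -0.00135633 -0.00935286] -179.80680231313642
-0.02 0.11361721724509888 [-0.02       -0.00134688 -0.00472281] -179.80680231313642
-0.01 0.12138880359999475 [-1.00000000e-02 -1.33742888e-03 -9.27593301e-05] -179.80680231313642
0.0 0.12916038995489054 [ 0.         -0.00132798  0.00453729] -179.80680231313642
0.01 0.13693197630978637 [ 0.01       -0.00131853  0.00916734] -179.80680231313642
0.02 0.14470356266468223 [ 0.02       -0.00130908  0.01379739] -179.80680231313642
0.03 0.15247514901957807 [ 0.03       -0.00129963  0.01842744] -179.80680231313642
```

Emit:
{"fn": "carry_out", "kwargs": {"targets": [0.0,-0.036,0.05,0.05,0.3,0,0,0.0,-0.036,0.1,0.1,0.6,0,0,0.0,-0.036,0.14,0.15,1,0,0,0.0,-0.036,0.18,0.2,1.3,0,0,0.0,-0.036,0.22,0.25,1.6,0,0,0.0,-0.036,0.25,0.3,1.9,0,0,0.0,-0.036,0.27,0.34,1.9,0,0,0.0,-0.036,0.277,0.36,1.9,0,0,0.0,-0.036,0.277,0.36,1.9,0,0,0.0,-0.036,0.277,0.36,1.9,0,0,0.0,-0.036,0.277,0.36,1.9,0,0,0.0,-0.036,0.277,0.36,1.9,0,0]}}

```text
clock: 8.98
tcp_pos: [0.6632, 0.1116, 0.1593]
orientation: [-0.15, 1.565, 0.149]
contact_force: [-0.0, 0.6, -1.6]
grip_width: 0.0097
```

```bash
python3 - <<'E'
from h import *
o=r.get_obs();t=o['tcp_pos'];print(t,o['grip_width'],o['contact_force'],o['joints'])
ci=r.camera_info('wrist'); a=r.grab_frame('wrist'); cv2.imwrite('pics/w6r.png',a)
import json; json.dump([list(map(float,ci[k])) if k in('xyz','orientation') else float(ci[k]) for k in('fx','fy','cx','cy','xyz','orientation')],open('ci6.json','w'))
for P in([.5547,.152,.0475],[.5776,.0348,.0475]): print(proj('wrist',P,ci))
m=cv2.resize(a[20:270,130:430],None,fx=2.6,fy=2.4,interpolation=2); cv2.imwrite('pics/w6.png',m)
E
```

```text
[0.66315298 0.11157025 0.15927763] 0.009708363933099548 [-0.04453027  0.57204664 -1.55227564] [-0.5406044   0.54306793  0.40494563  1.63064114 -0.24158055  1.01692542
  1.70101857]
[350.8715518   88.61907767]
[210.48244229  88.67474594]
```

View pics/w6.png

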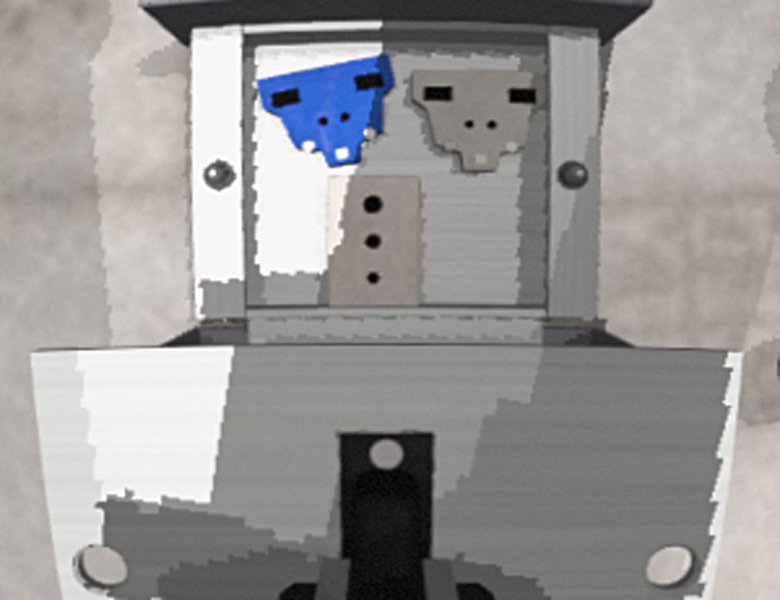

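The view shows both pins, at about px (214,92.5) and (350,92.5) in the full frame. The holes are at (169,256) and (388,256). I'll refine the pin blobs and solve for the seat.

```bash
python3 - <<'E'
from h import *
ci=r.camera_info('wrist'); o=r.get_obs(); im=cv2.imread('pics/w6r.png'); g=cv2.cvtColor(im,6)
Pp=[]
for u,v in((214,92),(350,92)):
    b=g[v-10:v+11,u-10:u+11]; m=(b<(95 if u<300 else 85)).astype(np.uint8)
    n,l,s,c=cv2.connectedComponentsWithStats(m); k=1+np.argmax(s[1:,4]); Pp.append(c[k]+[u-10,v-10]); print(Pp[-1],s[k])
Hh=[(130+101/2.6,20+566/2.4),(130+669.5/2.6,20+566/2.4)]; print(Hh)
for z in(.036,.04,.044,.0475):
    A,B=[onplane('wrist',q,z,ci) for q in Pp]; L,Q=(A,B) if A[1]>B[1] else (B,A)
    print('pins',z,(A+B)/2,np.linalg.norm(A-B),np.degrees(np.arctan2(*(L-Q)[1::-1])))
for h in(.0095,.0105,.0115):
    A,B=[onplane('wrist',q,o['tcp_pos'][2]+h,ci) for q in Hh]; L,Q=(A,B) if A[1]>B[1] else (B,A)
    print('holes',h,(A+B)/2-o['tcp_pos'],np.linalg.norm(A-B),np.degrees(np.arctan2(*(L-Q)[1::-1])))
# side view check of pins
b=r.grab_frame('side'); cv2.imwrite('pics/s6.png',b)
for P in([.5547,.152,.0475],[.5776,.0348,.0475],[.55,.153,.0475],[.573,.035,.0475]): print(proj('side',P))
E
```

```text
[214.34146341  92.73170732] [ 5  6 10 10 41]
[349.54545455  92.80681818] [ 5  5 11 12 88]
[(168.84615384615384, 255.83333333333334), (387.5, 255.83333333333334)]
pins 0.036 [0.56879373 0.09538882 0.036     ] 0.11973279624963447 101.07112190846055
pins 0.04 [0.56912192 0.09540627 0.04      ] 0.11807840886653416 101.07112190846057
pins 0.044 [0.5694501  0.09542372 0.044     ] 0.11642402148343384 101.07112190846058
pins 0.0475 [0.56973727 0.09543899 0.0475    ] 0.11497643252322103 101.07112190846057
holes 0.0095 [-2.08164790e-05 -1.64438423e-03  9.50000000e-03] 0.12004896904592229 100.9582396688044
holes 0.0105 [-0.00047222 -0.00173102  0.0105    ] 0.11928249323570167 100.95823966880438
holes 0.0115 [-0.00092363 -0.00181766  0.0115    ] 0.11851601742548108 100.95823966880444
[266.47471592 189.96475173]
[304.30665781 209.38267905]
[264.48140499 190.29639868]
[302.48706943 209.91085891]
```

The pins relative to the holes, from the same camera, put the TCP goal at (0.5693, 0.0971). I'll move back above the seat and stop high enough to see the pin tips through the holes.

```bash
python3 - <<'E'
from h import *
print(goal([.5693,.0971,.12],101.1),goal([.5693,.0971,.054],101.1))
E
```

```text
(array([ 0.0393,  0.0032, -0.0952]), array([-0.03,  0.01,  0.  ])) (array([ 0.1053,  0.0032, -0.0953]), array([-0.03,  0.01,  0.  ]))
```

Emit:
{"fn": "carry_out", "kwargs": {"targets": [0.0,0,0.003,-0.05,0,0,0,0.0,0.02,0.003,-0.085,0,0,0,0.0,0.04,0.003,-0.095,0,0,0,0.0,0.06,0.003,-0.095,0,0,0,0.0,0.08,0.003,-0.095,0,0,0,0.0,0.095,0.003,-0.095,0,0,0,0.0,0.105,0.003,-0.095,0,0,0,0.0,0.105,0.003,-0.095,0,0,0,0.0,0.105,0.003,-0.095,0,0,0]}}

```text
clock: 10.2
tcp_pos: [0.5701, 0.097, 0.0548]
orientation: [-0.15, 1.564, 0.15]
contact_force: [-0.1, 0.4, -0.9]
grip_width: 0.0099
```

```bash
python3 - <<'E'
from h import *
o=r.get_obs();print(o['tcp_pos'],o['contact_force'])
ci=r.camera_info('wrist'); a=r.grab_frame('wrist'); b=r.grab_frame('side'); t=r.grab_frame('top'); cv2.imwrite('pics/w7r.png',a); cv2.imwrite('pics/s7r.png',b)
A=[cv2.resize(a[230:280,u-25:u+25],(300,300),interpolation=2) for u in(170,388)]
B=cv2.resize(b[170:230,240:330],(500,300),interpolation=2)
T=cv2.resize(t[170:230,205:290],(280,300),interpolation=2)
W=np.zeros((600,780,3),np.uint8);W[:300,:300]=A[0];W[:300,300:600]=A[1];W[300:,:500]=B;W[300:,500:]=T
cv2.imwrite('pics/m7.png',W)
s=o['tcp_pos']
for P in([.5573,.1542,.0475],[.5803,.0365,.0475]): print(proj('wrist',P,ci))
E
```

```text
[0.57013482 0.0969996  0.05482597] [-0.06373104  0.38702375 -0.88985147]
[379.456261   242.08098964]
[177.62332036 242.39844782]
```

View pics/m7.png

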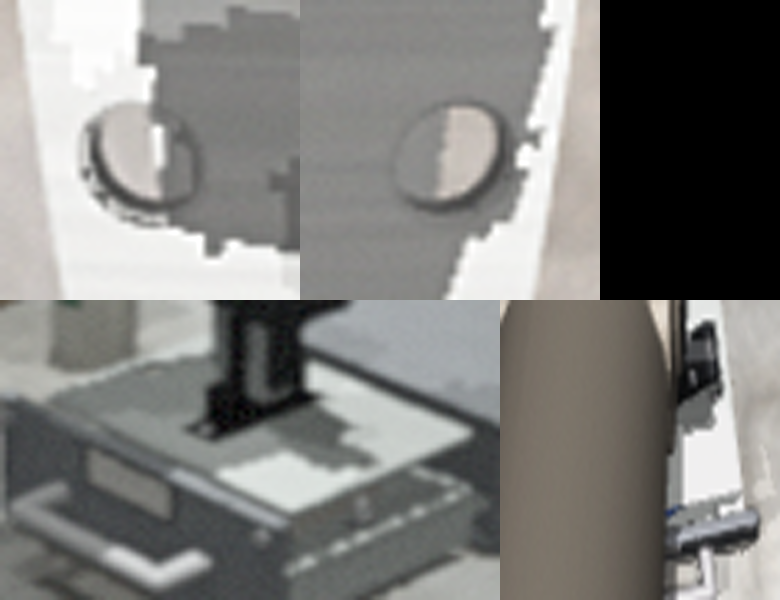

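Through the holes I see the rim's outer edges, symmetric about the plate: mid-column 278.6 against 278.8 for the holes. So sideways alignment is good. The side view shows the right pin standing under the plate at about (305,211). I'll go down until the tips nearly enter and check the fore-aft alignment.

Emit:
{"fn": "carry_out", "kwargs": {"targets": [0.0,0.004,0,-0.001,0,0,0,0.0,0.008,0,-0.001,0,0,0,0.0,0.0105,0,-0.001,0,0,0,0.0,0.0105,0,-0.001,0,0,0]}}

```text
clock: 10.85
tcp_pos: [0.5689, 0.0969, 0.0441]
orientation: [-0.15, 1.564, 0.15]
contact_force: [0.6, 0.3, -1.8]
grip_width: 0.0098
```

```bash
python3 - <<'E'
from h import *
o=r.get_obs();print(o['tcp_pos'],o['contact_force'],o['moment'])
ci=r.camera_info('wrist'); a=r.grab_frame('wrist'); b=r.grab_frame('side'); cv2.imwrite('pics/w8r.png',a)
A=[cv2.resize(a[230:280,u-25:u+25],(300,300),interpolation=2) for u in(170,388)]
B=cv2.resize(b[170:230,240:330],(500,300),interpolation=2)
W=np.zeros((600,600,3),np.uint8);W[:300,:300]=A[0];W[:300,300:600]=A[1];W[300:,:500]=B
cv2.imwrite('pics/m8.png',W)
for P in([.5573,.1542,.0475],[.5803,.0365,.0475]): print(proj('wrist',P,ci))
E
```

```text
[0.56891271 0.0968645  0.04405197] [ 0.59882011  0.32199825 -1.83860199] [-0.00047577  0.08326392 -0.04443078]
[384.44147349 251.21130956]
[172.39856037 251.51683588]
```

View pics/m8.png

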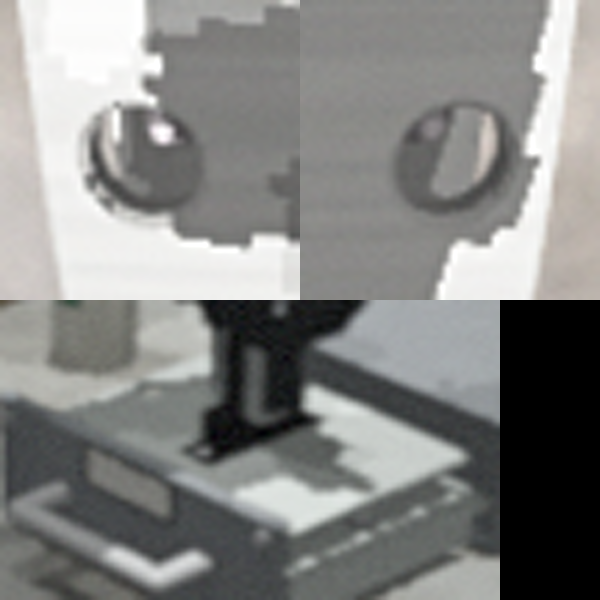

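Both pin tips show inside the holes, at px (171.7,251.7) and (385,251.7). The prediction for perfect alignment was (172.4,251.5) and (384.4,251.2), so I'm lowering. I've used all 12 pictures; from here I check by numbers.

Emit:
{"fn": "carry_out", "kwargs": {"targets": [0.0,0.004,0,0,0,0,0,0.0,0.008,0,0,0,0,0,0.0,0.011,0,0,0,0,0,0.0,0.013,0,0,0,0,0,0.0,0.013,0,0,0,0,0]}}

```text
clock: 11.58
tcp_pos: [0.5691, 0.0969, 0.0312]
orientation: [-0.15, 1.564, 0.15]
contact_force: [-0.4, 0.5, -1.8]
grip_width: 0.0101
```

Emit:
{"fn": "carry_out", "kwargs": {"targets": [0.0,0.001,0,0,0,0,0,0.0,0.002,0,0,0,0,0,0.0,0.003,0,0,0,0,0,0.0,0.003,0,0,0,0,0]}}

```text
clock: 12.08
tcp_pos: [0.571, 0.0973, 0.0298]
orientation: [-0.149, 1.56, 0.151]
contact_force: [-0.3, -0.4, 9.4]
grip_width: 0.01
```

The force is 9.4 N at z 0.0298, exactly the predicted seated height. I'll release, then rise.

Emit:
{"fn": "carry_out", "kwargs": {"targets": [0.04,0.001,0,0,0,0,0,0.04,0.001,0,0,0,0,0,0.04,0.001,0,0,0,0,0,0.04,-0.01,0,0,0,0,0,0.04,-0.04,0,0,0,0,0,0.04,-0.09,0,0,0,0,0,0.04,-0.13,0,0,0,0,0,0.04,-0.13,0,0,0,0,0,0.04,-0.13,0,0,0,0,0]}}

```text
clock: 13.2
tcp_pos: [0.5699, 0.0971, 0.1598]
orientation: [-0.149, 1.56, 0.151]
contact_force: [0.3, -0.7, -0.0]
grip_width: 0.0397
```

```bash
cat > chk.py <<'E'
from h import *
o=r.get_obs();print(o['clock'],o['tcp_pos'],o['contact_force'],o['grip_width'])
ci=r.camera_info('wrist'); a=r.grab_frame('wrist'); g=cv2.cvtColor(a,6)
print('pins exp',[np.round(proj('wrist',P,ci)) for P in([.5573,.1542,.0455],[.5803,.0365,.0455])])
m=((a.max(2)<45)).astype(np.uint8)
n,l,s,c=cv2.connectedComponentsWithStats(m)
for i in range(1,n):
    if 10<s[i,4]<4000: print(s[i],c[i],np.round(onplane('wrist',c[i],.058,ci),4))
E
python3 chk.py; python3 - <<'E'
from h import *
ci=r.camera_info('wrist')
for P in((-.05,-.07),(-.05,.07),(.05,.07),(.05,-.07)):
    a=np.radians(11.1); x=np.array([np.cos(a),np.sin(a)]); y=np.array([-x[1],x[0]]); c=np.array([.5690,.0954])+P[0]*x+P[1]*y
    print(P,np.round(proj('wrist',[*c,.040],ci),1))
a=r.grab_frame('wrist'); g=cv2.cvtColor(cv2.GaussianBlur(a,(3,3),0),6)
for u in (200,215,240,320,345): print(u,g[60:200:4,u].tolist())
E
```

```text
13.2 [0.56987689 0.09708483 0.15978885] [ 0.34163501 -0.68627402 -0.00300915] 0.039721592005862116
pins exp [array([345., 198.]), array([212., 198.])]
[511   0  49  50 548] [525.95255474  25.2919708 ] [0.3371 0.3058 0.058 ]
[526   0   9  33 195] [530.12820513  14.81025641] [0.3218 0.311  0.058 ]
[533   0  27  42 510] [549.10784314  17.65294118] [0.3099 0.3408 0.058 ]
[112  19  12  36 274] [118.11678832  35.86131387] [ 0.4464 -0.0716  0.058 ]
[440  24   6   7  26] [442.76923077  26.96153846] [0.3826 0.2078 0.058 ]
[452  49   5   8  23] [454.13043478  52.43478261] [0.4025 0.223  0.058 ]
[ 68 135  16  30 150] [ 76.06666667 147.9       ] [ 0.5527 -0.1016  0.058 ]
[ 269  164   19   67 1150] [278.00608696 197.74      ] [0.5659 0.0946 0.058 ]
[ 53 208   6  23  28] [ 55.03571429 218.5       ] [ 0.6292 -0.128   0.058 ]
[ 11 218   3   9  13] [ 11.84615385 221.53846154] [ 0.6472 -0.1979  0.058 ]
[ 58 232   4  11  13] [ 59.76923077 236.69230769] [ 0.6485 -0.1226  0.058 ]
[ 15 246  14  32  76] [ 21.59210526 261.42105263] [ 0.6959 -0.1885  0.058 ]
[ 67 263   6  15  17] [ 69.52941176 269.58823529] 
[... 837 characters left out ...]
 200, 203, 205, 209, 206, 203, 200, 201, 200, 195, 199, 198, 204, 203, 208, 110, 141, 182, 149, 242, 243, 249, 248, 249, 249, 249, 249, 240, 221, 251, 248, 241, 253, 86]
240 [199, 199, 199, 199, 200, 199, 201, 202, 202, 192, 248, 197, 68, 77, 100, 105, 86, 170, 183, 166, 210, 197, 249, 248, 249, 249, 249, 249, 248, 150, 155, 153, 156, 157, 152]
320 [120, 125, 123, 120, 118, 118, 122, 123, 122, 120, 158, 119, 118, 119, 119, 119, 114, 105, 104, 84, 114, 143, 151, 153, 154, 156, 153, 148, 152, 151, 126, 125, 127, 130, 127]
345 [120, 122, 123, 122, 119, 116, 118, 119, 120, 121, 119, 116, 117, 118, 104, 102, 96, 80, 90, 75, 110, 133, 131, 131, 131, 134, 129, 127, 131, 130, 127, 127, 128, 125, 72]
```

After release, both pins show at their expected pixels (dark at (215,196) and (345,196)), and the rib is at (278,198), centred on the seat. The plate's front edge is at row ~143, where a flat cover should be. Next is the push: fingers shut, tips at bar height.

```bash
python3 - <<'E'
from h import *
for p in([.4522,.0725,.16],[.4522,.0725,.008]): print(goal(p,101.1))
E
```

```text
(array([-0.0016, -0.0017, -0.1197]), array([-0.03,  0.04, -0.  ]))
(array([ 0.1504, -0.0018, -0.1202]), array([-0.03,  0.04, -0.  ]))
```

Emit:
{"fn": "carry_out", "kwargs": {"targets": [0.0,0,0,-0.04,0,0,0,0.0,0,-0.002,-0.09,0,0,0,0.0,0,-0.002,-0.12,0,0,0,0.0,0,-0.002,-0.12,0,0,0,0.0,0.04,-0.002,-0.12,0,0,0,0.0,0.08,-0.002,-0.12,0,0,0,0.0,0.12,-0.002,-0.12,0,0,0,0.0,0.145,-0.002,-0.12,0,0,0,0.0,0.15,-0.002,-0.12,0,0,0,0.0,0.15,-0.002,-0.12,0,0,0]}}

```text
clock: 14.55
tcp_pos: [0.4529, 0.0723, 0.0083]
orientation: [-0.15, 1.562, 0.15]
contact_force: [-0.1, -0.0, -0.2]
grip_width: 0.0001
```

```bash
python3 - <<'E'
from h import *
o=r.get_obs();print(o['tcp_pos'],o['contact_force'],o['grip_width'],goal([.4522,.0725,.008],101.1))
Ro=R.from_rotvec(o['orientation']); print(Ro.inv().apply([np.cos(np.radians(11.1)),np.sin(np.radians(11.1)),0]))
b=r.grab_frame('side'); cv2.imwrite('pics/s9.png',b)
E
```

```text
[0.4529317  0.07226222 0.00830653] [-0.14280681 -0.03733487 -0.2484353 ] 0.00014646704930590122 (array([ 0.0003,  0.0004, -0.0007]), array([-0.03,  0.04, -0.  ]))
[0.00315004 0.00293524 0.99999073]
```

Emit:
{"fn": "carry_out", "kwargs": {"targets": [0.0,0,0,0.006,0,0,0,0.0,0,0,0.012,0,0,0,0.0,0,0,0.016,0,0,0,0.0,0,0,0.02,0,0,0,0.0,0,0,0.025,0,0,0,0.0,0,0,0.03,0,0,0]}}

```text
clock: 15.35
tcp_pos: [0.4829, 0.0782, 0.0089]
orientation: [-0.149, 1.562, 0.15]
contact_force: [-1.5, -0.0, 0.8]
grip_width: -0.0004
```

```bash
python3 - <<'E'
from h import *
b0=cv2.imread('pics/s9.png'); b=r.grab_frame('side'); cv2.imwrite('pics/s10.png',b)
# handle / rib shift between frames in side view by template match
a=np.radians(11.1);d=np.array([np.cos(a),np.sin(a),0])
for n,P in(('rib',np.array([.569,.0954,.05])),('front corner',np.array([.569,.0954,.06])-.062*d+.07*np.array([d[1],-d[0],0]))):
    u,v=proj('side',P).astype(int); T=b0[v-10:v+11,u-10:u+11]
    S=cv2.matchTemplate(b[v-40:v+41,u-40:u+41],T,cv2.TM_CCOEFF_NORMED); _,q,_,l=cv2.minMaxLoc(S)
    print(n,(u,v),q,(l[0]-30,l[1]-30)); 
    for s in(.015,.03): print('  exp',s,proj('side',P+s*d)-proj('side',P))
E
```

```text
rib (np.int64(285), np.int64(197)) 0.9591954350471497 (5, -2)
  exp 0.015 [ 4.81282969 -2.20714928]
  exp 0.03 [ 9.55160908 -4.38033932]
front corner (np.int64(287), np.int64(215)) 0.9891230463981628 (5, -2)
  exp 0.015 [ 5.17209966 -2.53010913]
  exp 0.03 [10.25840532 -5.01824919]
```

The drawer and cover moved 15 mm together, as planned. I'll keep pushing.

Emit:
{"fn": "carry_out", "kwargs": {"targets": [0.0,0,0,0.006,0,0,0,0.0,0,0,0.013,0,0,0,0.0,0,0,0.02,0,0,0,0.0,0,0,0.027,0,0,0,0.0,0,0,0.034,0,0,0,0.0,0,0,0.041,0,0,0,0.0,0,0,0.048,0,0,0,0.0,0,0,0.055,0,0,0,0.0,0,0,0.061,0,0,0,0.0,0,0,0.066,0,0,0,0.0,0,0,0.07,0,0,0]}}

```text
clock: 16.77
tcp_pos: [0.553, 0.0918, 0.0095]
orientation: [-0.149, 1.56, 0.15]
contact_force: [-1.8, -0.1, 0.1]
grip_width: 0.0001
```

```bash
cat > tr.py <<'E'
from h import *
import sys
b0=cv2.imread('pics/s9.png'); b=r.grab_frame('side'); o=r.get_obs(); print(o['tcp_pos'],o['contact_force'],goal(o['tcp_pos'],101.1)[1])
a=np.radians(11.1);d=np.array([np.cos(a),np.sin(a),0])
P=np.array([.569,.0954,.06])-.062*d+.07*np.array([d[1],-d[0],0]); u,v=proj('side',P).astype(int)
T=b0[v-10:v+11,u-10:u+11]; S=cv2.matchTemplate(b[v-80:v+41,u-40:u+111],T,cv2.TM_CCOEFF_NORMED); _,q,_,l=cv2.minMaxLoc(S); m=np.array([l[0]-30,l[1]-70])
L=np.arange(0,.16,.001); E=[np.linalg.norm(proj('side',P+s*d)-proj('side',P)-m) for s in L]; print('travel',L[np.argmin(E)],min(E),q)
E
python3 tr.py
```

```text
[0.55375167 0.09190756 0.0096043 ] [ 0.63451589 -0.11465757  0.39140092] [-0.03  0.08 -0.  ]
travel 0.139 38.92200833621955 0.8641859292984009
```

Emit:
{"fn": "carry_out", "kwargs": {"targets": [0.0,0,0,0.005,0,0,0,0.0,0,0,0.01,0,0,0,0.0,0,0,0.015,0,0,0,0.0,0,0,0.019,0,0,0,0.0,0,0,0.023,0,0,0,0.0,0,0,0.026,0,0,0]}}

```text
clock: 17.58
tcp_pos: [0.5796, 0.0969, 0.0098]
orientation: [-0.149, 1.559, 0.15]
contact_force: [-1.2, -0.5, -1.0]
grip_width: 0.0001
```

Emit:
{"fn": "carry_out", "kwargs": {"targets": [0.0,0.002,0,0.004,0,0,0,0.0,0.002,0,0.008,0,0,0,0.0,0.002,0,0.011,0,0,0,0.0,0.002,0,0.013,0,0,0]}}

```text
clock: 18.08
tcp_pos: [0.5841, 0.0976, 0.0068]
orientation: [-0.149, 1.576, 0.15]
contact_force: [-24.7, -3.3, 22.7]
grip_width: -0.0003
```

There's 25 N against the push but also 23 N upward, so something may be touching from below. I'll back off and raise a little.

Emit:
{"fn": "carry_out", "kwargs": {"targets": [0.0,-0.001,0,-0.003,0,0,0,0.0,-0.002,0,-0.008,0,0,0,0.0,-0.002,0,-0.012,0,0,0,0.0,-0.002,0,-0.012,0,0,0]}}

```text
clock: 18.58
tcp_pos: [0.5726, 0.0954, 0.009]
orientation: [-0.149, 1.575, 0.15]
contact_force: [-0.1, -0.0, 0.9]
grip_width: -0.0003
```

```bash
python3 - <<'E'
from h import *
o=r.get_obs(); print(o['tcp_pos'],o['contact_force'],o['joints'])
ci=r.camera_info('wrist'); a=r.grab_frame('wrist'); cv2.imwrite('pics/w11.png',a); b=r.grab_frame('side'); cv2.imwrite('pics/s11.png',b); t=r.grab_frame('top'); cv2.imwrite('pics/t11.png',t)
t0=cv2.imread('pics/top0.png')
# front plate right end & handle right leg in top view; cabinet edge static. print predicted positions
al=np.radians(11.1);d=np.array([np.cos(al),np.sin(al),0]);l=np.array([-d[1],d[0],0]);S=np.array([.569,.0954,0])
for nm,q in(('plate end R',-.062*d-.078*l+[0,0,.069]),('handle R',-.088*d-.035*l+[0,0,.036]),('cab front R',.056*d-.075*l+[0,0,.069])):
    print(nm,[ (s,np.round(proj('top',S+q+s*d),1).tolist(),np.round(proj('side',S+q+s*d),1).tolist()) for s in(0,.115,.13)])
E
```

```text
[0.57257325 0.09544313 0.00901198] [-0.05914399 -0.01378595  0.92996675] [-0.52137023  0.61093301  0.33131268  1.9370322  -0.31573764  0.65319794
  1.77006438]
plate end R [(0, [282.4, 212.3], [290.6, 213.2]), (0.115, [274.0, 163.8], [328.3, 194.8]), (0.13, [272.9, 157.6], [332.9, 192.6])]
handle R [(0, [266.2, 227.8], [266.8, 223.4]), (0.115, [258.1, 180.3], [305.1, 204.8]), (0.13, [257.0, 174.1], [309.7, 202.6])]
cab front R [(0, [272.5, 162.8], [328.2, 193.9]), (0.115, [264.2, 115.3], [361.4, 177.7]), (0.13, [263.1, 109.2], [365.5, 175.7])]
```

```bash
python3 - <<'E'
from h import *
al=np.radians(11.1);d=np.array([np.cos(al),np.sin(al),0]);l=np.array([-d[1],d[0],0]);S=np.array([.569,.0954,.069])
def prof(n,f,y):
    g=cv2.cvtColor(cv2.imread(f),6); xs=np.arange(-.09,.11,.004)
    uv=np.array([proj(n,S+x*d+y*l) for x in xs],np.float32); v=cv2.remap(g,uv[:,0].reshape(1,-1),uv[:,1].reshape(1,-1),1)[0]
    print(n,f,y,' '.join(f'{int(x*1000)}:{k}' for x,k in zip(xs,v)))
for y in(-.072,-.045):
    for n,f in(('top','pics/top0.png'),('top','pics/t11.png'),('side','pics/s9.png'),('side','pics/s11.png')): prof(n,f,y)
E
```

```text
top pics/top0.png -0.072 -90:176 -86:180 -81:181 -77:177 -73:73 -69:38 -65:118 -61:144 -57:125 -53:148 -49:150 -45:145 -41:150 -37:147 -33:144 -29:153 -25:151 -21:154 -17:147 -13:156 -9:155 -5:152 -1:159 2:156 6:160 10:158 14:167 18:174 22:164 26:169 30:170 34:158 38:161 42:138 46:79 50:57 54:48 58:42 62:120 66:148 70:148 74:148 78:142 82:153 86:145 90:145 94:146 98:146 102:147 106:146
top pics/t11.png -0.072 -90:199 -86:203 -81:204 -77:204 -73:194 -69:196 -65:200 -61:193 -57:192 -53:195 -49:198 -45:200 -41:197 -37:195 -33:198 -29:203 -25:199 -21:204 -17:205 -13:205 -9:193 -5:178 -1:181 2:177 6:186 10:183 14:189 18:197 22:195 26:191 30:193 34:180 38:83 42:35 46:35 50:82 54:124 58:133 62:118 66:145 70:145 74:146 78:137 82:148 86:143 90:142 94:142 98:144 102:154 106:167
side pics/s9.png -0.072 -90:72 -86:68 -81:71 -77:69 -73:66 -69:91 -65:138 -61:177 -57:215 -53:227 -49:226 -45:228 -41:228 -37:229 -33:228 -29:227 -25:228 -21:228 -17:228 -13:227 -9:227 -5:226 -1:226 2:227 6:226 10:186 14:106 18:63 22:63 26:63 30:63 34:64 38:61 42:65 46:65 50:59 54:89 58:141 62:166 66:170 70:169 74:182 7
[... 1242 characters left out ...]
77:71 -73:67 -69:96 -65:147 -61:141 -57:112 -53:134 -49:131 -45:135 -41:133 -37:143 -33:147 -29:136 -25:132 -21:148 -17:146 -13:128 -9:133 -5:195 -1:224 2:227 6:223 10:194 14:112 18:67 22:65 26:63 30:62 34:63 38:64 42:66 46:61 50:64 54:99 58:149 62:171 66:173 70:171 74:171 78:171 82:169 86:170 90:168 94:168 98:168 102:170 106:171
side pics/s11.png -0.045 -90:105 -86:104 -81:105 -77:106 -73:104 -69:108 -65:106 -61:104 -57:105 -53:97 -49:76 -45:84 -41:72 -37:36 -33:25 -29:21 -25:29 -21:50 -17:84 -13:92 -9:80 -5:72 -1:71 2:69 6:71 10:70 14:64 18:67 22:96 26:92 30:67 34:63 38:70 42:67 46:90 50:135 54:147 58:144 62:147 66:148 70:149 74:149 78:149 82:150 86:153 90:158 94:163 98:165 102:165 106:167
```

In the top view the front plate's outer edge moved from -67 to +50 mm, so 117 mm of travel. The plate top now spans 52–60 and the cabinet starts at ~61, so it is flush with no gap. So the 25 N was the home stop (well above the 8 N detent), and the upward part was friction from my 2 mm descent while pressing. I'll retreat clear and run a last check.

Emit:
{"fn": "carry_out", "kwargs": {"targets": [0.0,0,0,-0.02,0,0,0,0.0,0,0,-0.05,0,0,0,0.0,-0.01,0,-0.07,0,0,0,0.0,-0.06,0,-0.075,0,0,0,0.0,-0.12,0,-0.075,0,0,0,0.0,-0.18,0.05,-0.075,0,0,0,0.0,-0.2,0.1,-0.075,0,0,0,0.0,-0.2,0.15,-0.075,0,0,0,0.0,-0.2,0.15,-0.075,0,0,0,0.0,-0.2,0.15,-0.075,0,0,0]}}

```text
clock: 19.98
tcp_pos: [0.4726, 0.228, 0.2097]
orientation: [-0.15, 1.575, 0.15]
contact_force: [0.7, -0.3, 0.9]
grip_width: 0.0003
```

```bash
python3 - <<'E'
from h import *
o=r.get_obs(); print(o['clock'],o['tcp_pos'],o['contact_force'],o['qvel'].round(3))
t=r.grab_frame('top'); b=r.grab_frame('side'); cv2.imwrite('pics/t12.png',t);cv2.imwrite('pics/s12.png',b)
al=np.radians(11.1);d=np.array([np.cos(al),np.sin(al),0]);l=np.array([-d[1],d[0],0]);S=np.array([.569,.0954,.069])
for n,g in(('top',t),('side',b)):
  g=cv2.cvtColor(g,6)
  for y in(-.072,0.04):
    xs=np.arange(.03,.08,.003); uv=np.array([proj(n,S+x*d+y*l) for x in xs],np.float32)
    print(n,y,' '.join(f'{x*1000:.0f}:{k}' for x,k in zip(xs,cv2.remap(g,uv[:,:1].T.copy(),uv[:,1:].T.copy(),1)[0])))
# bystanders: template shift between first and last side view (pill, tin, relay, terminal, small plate)
b0=cv2.imread('pics/side0.png')
for nm,(u,v) in dict(pill=(257,165),tin=(205,175),relay=(353,265),terminal=(180,212),small=(283,283)).items():
    T=b0[v-14:v+15,u-14:u+15]; S_=cv2.matchTemplate(b[v-24:v+25,u-24:u+25],T,5); _,q,_,k=cv2.minMaxLoc(S_); print(nm,k[0]-10,k[1]-10,round(q,3))
E
```

```text
19.975 [0.47264332 0.22804459 0.20970094] [ 0.71610678 -0.29255012  0.92621033] [ 0.02  -0.     0.021  0.009 -0.002  0.002 -0.001]
top -0.072 30:211 33:202 36:150 39:93 42:38 45:33 48:48 51:114 54:140 57:156 60:112 63:155 66:160 69:159 72:160 75:160 78:153
top 0.04 30:168 33:175 36:177 39:171 42:168 45:131 48:51 51:57 54:152 57:162 60:133 63:155 66:163 69:163 72:164 75:164 78:163
side -0.072 30:70 33:68 36:67 39:66 42:69 45:80 48:115 51:148 54:156 57:153 60:156 63:164 66:166 69:163 72:166 75:183 78:184
side 0.04 30:71 33:71 36:70 39:68 42:70 45:90 48:124 51:154 54:160 57:158 60:161 63:165 66:168 69:167 72:167 75:168 78:168
pill 0 0 0.995
tin 0 0 0.895
relay 0 0 0.999
terminal 0 0 0.612
small 0 0 0.986
```

Emit:
{"fn": "carry_out", "kwargs": {"targets": [0.0,0,0,0,0,0,0,0.0,0,0,0,0,0,0]}}

```text
clock: 20.32
tcp_pos: [0.4732, 0.2259, 0.2095]
orientation: [-0.147, 1.576, 0.146]
contact_force: [0.1, 0.1, -0.0]
grip_width: -0.0001
```

```bash
python3 -c "
from bench import r
print(r.hand_in())"
```

```text
the job is handed in; nothing more can be done
None
```

The larger cover is back on the drawer with both pins through its holes, I let go of it, and the drawer is pushed fully home. I handed the job in at 20.3 s.

**What the last checks showed**
- **Cover:** it met the rim with 9.4 N at the height predicted for a flat fit. After I let go, both pins showed at their expected pixels.
- **Drawer:** it travelled about 117 mm. The front plate sits flush against the cabinet at both places measured, to about 2 mm. The push peaked at 25 N, against the detent's 8 N.
- **Bystanders:** the pill bottle, relay and smaller plate had not moved. The tin also showed no shift, on a somewhat weaker match (0.90).

**What failed or disagreed**
- **First grasp:** the fingers closed on air. The real fingertips sit about 16 mm short of the reported TCP, so I went lower and tried again.
- **Camera disagreement:** the top and wrist cameras differed by about 3 mm on the pins. I used the wrist view, and the pins went in cleanly.
- **End of the push:** there was also 23 N upward, most likely friction because I lowered the tool 2 mm while pressing.
- **Drawer tracking:** one image check of the drawer's travel failed, so I measured it from image profiles instead.
- **Terminal:** its match was weak (0.61, no shift), possibly from changed shadow, so I have no firm check that it stayed put.
- **Not seen directly:** I did not observe the click itself, and the closed cabinet hides the cover. I had also used all 12 pictures before the final lowering, so everything from there was checked by measurements only.

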